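# Hang the copy lamp on the boom so that its latch snaps shut

## Task

Hang the black battery lamp on the boom of the copy stand beside the sketchbook: bring the open mouth of its hook over the cross pin in the boom's fork and press down firmly but not hard until the orange sprung latch has flipped shut under the pin (the boom's carriage slides down to its stop first). Then give the lamp a light upward tug to prove that the latch holds, lower it and let go so that it hangs upright and at rest in its hook, and leave the other things where they are.

Things in the scene. Friction and masses are not known exactly. Their poses are not given: they have to be found in the camera images.
- lamp: Loose black battery lamp standing on its flat face, 0.25 to 0.4 kg. Round head 66 mm wide, z 0 to 40. From it a 13 mm steel bar hook rises: shank at x=-15, bend over the top (inner ceiling z=106.5), point at x=+15 ending at z=69.5; the 17 mm mouth between them opens down, the gap below the point opens to +x. Origin: centre of the underside, z up.
- grip (a point): Where to hold the lamp: 140 mm above its underside, inside the flat black grip block on top of the hook (36 mm along lamp x, 14 mm thick along lamp y, from 119 to 157 mm above the underside). Axes as the lamp's.
- hook_seat (a point): Where the pin's centre sits when it is home in the hook's bend: on the lamp's axis, 100.5 mm above its underside. Axes as the lamp's.
- latch (a joint): Orange sprung latch across the hook's mouth, riveted to the shank. 0 = shut (how it starts), up to 0.85 rad folded in; it springs shut by itself and cannot swing outward. A pin coming up the mouth meets it 32 mm below hook_seat, folds it to about 0.55 rad, and is past it 4 mm short of hook_seat; a shut latch then carries the pin 13 mm below hook_seat. Takes some 10 to 14 N.
- boom: Metal boom on the fixed table stand, 20 mm tall. Its free end, a fork, points along its own -x; the column is on its +x side, 210 mm from the pin. It is springy, and its carriage is held on the column by friction only: under a push of about 9 N it slides down, by up to some 60 mm, to a stop ring. Not built for more than 18 N. Origin: its pivot beside the column.
- pin (a point): Centre of the level steel cross pin in the boom's fork, 12 mm thick, along y. Fork cheeks 24 mm apart inside, 20 mm tall, from 12 mm in front of the pin (-x) to the bridge 30 mm behind it (+x). x points to the column: the hook goes on with lamp x along pin x, so its shank enters between the cheeks from the free end. Axes as the boom's.
- water_cup: White plastic cup of rinse water, 72 mm wide, 87 mm tall. Origin: centre of its underside. To be left alone.
- sketchbook: Open sketchbook lying under the boom's end, 148 x 260 x 14 mm. Origin: centre of its underside. To be left alone.
- gouache_pot: Small round pot of gouache with a red band, 36 mm wide, 41 mm tall. Origin: centre of its underside. To be left alone.
Not all that is in view belongs to the job. There is more than one size of the lamp; the one meant has the size given above.

How it is judged (in metres and radians):
On the way, in this order (a step that is already met when the one before it is completed fails the run):
1. the lamp has been lifted clear of the table (height (world z) of lamp above 0.03 m and contact force between the fingers and lamp above 1 N), for 0.2 s.
2. the hook has been pushed down on the pin until the latch has flipped shut beneath it (z of pin in the frame of hook_seat above -0.006 m and distance between pin and hook_seat below 0.01 m and value of joint latch below 0.12 rad), for 0.2 s.
3. a light upward tug: the shut latch bears on the pin from below (z of pin in the frame of hook_seat between -0.02 and -0.007 m and contact force between lamp and boom above 1.5 N and value of joint latch below 0.12 rad), for 0.2 s.
At the end, for the whole second after the job is handed in: The pin sits home in the hook's bend (within 6 mm of hook_seat), the latch is shut under it (below 0.12 rad), the lamp hangs upright within 0.2 rad and at rest, let go (distance between pin and hook_seat below 0.006 m and value of joint latch below 0.12 rad and angle between lamp's own z axis and vertical below 0.2 rad and linear speed of lamp below 0.03 m/s); the robot touches nothing.
It fails at once if the lamp was forced against the boom with more than 18 N (contact force between lamp and boom above 18 N).
It fails at once if the cup, the sketchbook or the gouache pot was shifted by more than 20 mm (distance of any of water_cup, sketchbook, gouache_pot from where it was at the start of the episode above 0.02 m).
It also fails if it takes over 72 s, if anything falls off the work surface, if the arm or the gripper's body presses on something with over 40 N, if the wrist force passes 120 N, or if a joint passes its speed limit or range.

## Robot

A 6-joint arm with a two-finger parallel gripper is mounted at the origin on the work surface; the furniture and walls round the work are solid. World frame = base frame: x ahead of the robot, y to its left, z up, the work surface at z = 0. Lengths are in mm, angles in degrees, forces in N, time in s.
With the tool pointing down it reaches from about 350 to 725 mm from the base axis. Payload 6 kg.
Tool frame: the origin (TCP) lies between the finger pads; the fingertips stand 22 mm ahead of it and the grasp point (between the pads) lies 3 mm ahead of it (env.tips_ahead is the distance from the TCP to the fingertips, in mm); z points along the fingers, y is the line along which they close (so a half turn about z gives the same grasp; the last joint's range is limited). The gripper opens to 85 mm and grips with 20 to 120 N. Pads are 22 mm wide; open, the fingers measure 114 mm over their backs; the gripper's body (76 mm by 85 mm) begins 54 mm behind the grasp point. The pads swing forward as they close: fully open they stand 13 mm farther back than shut.
Start: joints at [-49.635, 2.303, 4.859, 0, -92.561, -19.12], TCP at [217.425, -559.198, 253.261] pointing down, gripper open.
Joint ranges: [-146.85, 146.85], [-73.84, 115.35], [-62.03, 85.46], [-188.31, 113.3], [-161.28, -10.13], [-171.36, 171.36]. Speed limits (degrees/s): [147.25, 147.25, 172.46, 180, 180, 180].

## Interface

Orientations are given as [roll, pitch, yaw] about the fixed x, y, z axes, in that order (R = Rz(yaw) Ry(pitch) Rx(roll)).
In Python, from station import status, optics, workorder, nets, env gives the robot as it stands.
- The arm moves only by the tool step_arm, never from a script. Its argument "increments" is a list of rows, each a list of 2 entries, a list of its own where there are three numbers: the shift along the tool's x, y, z in cm, then the turn about the tool's z in degrees. In form: [[[tx, ty, tz], twist], ...]. A call has 1 to 12 rows; each row shifts and turns the commanded pose from where the row before left it, along the tool's axes as they then stand; what a row does not reach is not made up. A row lasts 1/10 s, in which the tool goes at most 50 mm and 8.59 degrees, less where a joint would pass 70% of its speed; a pose out of reach is approached as far as the arm can. A call with a gripper value outside its range is refused whole. "jaw" is the opening, from 0 (shut) to 1 (fully open), set as the call begins (left out, the last holds). The fingers move at their own pace and stop on an object; "force" is the grip in N (left out, the last holds). Time passes only in rows, so rows that do not move let the fingers close. It gives the time, the measured TCP pose, the force, the opening and the grip force at its end, in the units of the state.
- status.get_state(): the state, without advancing time (a new reading comes with each control period).
- optics.read_camera(name): name is "side" or "top"; returns the picture (400x640x3 uint8, red, green, blue); there is no depth.
- optics.calibration(name): a dict with "fx", "fy", "cx", "cy" (pixels), "D" ([k1, k2, p1, p2, k3] as OpenCV has them; the pictures are not rectified), "R" (3x3) and "t" (3): a world point X has camera coordinates R X + t. Camera axes: x right, y down, z forward; pixel columns grow to the right and rows downward; lengths in mm; the calibration is good to about 2 mm. A picture is of the moment at which its call begins. calibration takes no time and is no camera call.
- workorder.hand_in(): hands the job in; it is judged then, once.
Trained networks look in the newest picture that a camera, given by its name, has taken for a name from the list of things; names that differ only in an ending like _2 or _b are one class to them, and where a whole thing is asked for, a point or a joint stands for the part that bears it (a point fixed in the world has none). Each returns a list of dicts, best first, with "score" (0 to 1); they miss things now and then, are a little off and sometimes report something else, mostly with a low value. They report only what shows in the picture. A call takes as long as a camera call. They do not tell look-alikes from the thing itself.
- nets.recognise(camera, target): "at" ([x, y, z] in mm, in the coordinates of the camera as it stood for that picture, good to about 4 mm: the middle of the surface that is visible of it).
The state is a dict: "time_s": time; "joint_pos": joint angles; "joint_velocities": joint speeds; "tau": joint torques, N m; "eef_pos": TCP position; "eef_rot": TCP orientation; "force": force on the tool from outside, world axes, zero at the start; "ft_torque": the same for the moment, N m; "gripper_width": finger opening in mm; "gripper_force": force on a finger pad.
Only numpy, scipy, OpenCV 4.12 (cv2) and the standard library are available. Lean on these libraries where they do the work, as an engineer would, in place of code of your own. Each camera call takes 0.05 s, during which the arm holds its last target. There are 200 camera calls.

## Working session

There is one attempt and no reset: what is moved stays moved. The work goes in short steps, Python scripts to look and compute and a tool call to move; the robot and the scene stay as the last step left them, time stands still between calls to the robot, and variables do not carry over. Pictures are saved under pics/ and viewed, at most 10 in all, crops included, and the job is handed in when it is done.

Besides the shell and the picture viewer there is one more tool, called after "Emit:" by a JSON object that holds its "name" and its "arguments". step_arm: Moves the arm, as the interface text tells. Its arguments: {"type":"object","properties":{"increments":{"type":"array"},"jaw":{"type":"number"},"force":{"type":"number"}},"required":["increments"]}

```bash
mkdir -p pics; ls
python3 - <<'E'
from station import status, optics, workorder, nets, env
import cv2,numpy as np
print(status.get_state())
for c in ("top","side"):
    im=optics.read_camera(c); cv2.imwrite(f"pics/{c}1.png",im[...,::-1])
    k=optics.calibration(c); print(c,k)
    R=np.array(k["R"]);t=np.array(k["t"])
    for n in ("lamp","grip","latch","boom","pin","water_cup","sketchbook","gouache_pot"):
        try:
            for d in nets.recognise(c,n):
                print(n,round(d["score"],2),np.round(R.T@(np.array(d["at"])-t)))
        except Exception as e: print(n,e)
E
```

```text
pics
{'time_s': 0.0, 'joint_pos': array([-4.96351943e+01,  2.33908017e+00,  4.80175523e+00, -2.74118272e-02,
       -9.25600839e+01, -1.91207056e+01]), 'joint_velocities': array([ 0.0891405 , -0.04070914,  0.02408257, -0.0370361 , -0.09597916,
        0.00303598]), 'tau': array([ 6.35457836e-04, -3.68203747e+01,  3.47416556e+01,  6.93242535e+00,
       -5.38425476e-03, -3.23503946e-05]), 'eef_pos': array([ 217.39878111, -558.92479016,  252.26624291]), 'eef_rot': array([ 1.79898995e+02, -6.03144392e-03, -1.58754693e+02]), 'force': array([-0.07523425,  0.41500839, -0.12648607]), 'ft_torque': array([ 0.00135676,  0.01099803, -0.000795  ]), 'gripper_force': 0.0, 'gripper_width': 85.43701876976723}
top {'fx': 492.16659506727933, 'fy': 492.16659506727933, 'cx': 325.4329087529778, 'cy': 201.2644950766817, 'D': array([0.03316613, 0.        , 0.        , 0.        , 0.        ]), 'R': array([[-0.0127236 , -0.99984063,  0.01252289],
       [-0.99511718,  0.01143561, -0.09803583],
       [ 0.097877  , -0.01370911, -0.99510409]]), 't': array([ -99.54983692,  446.07123019, 1522.53755854])}
lamp 0
[... 197 characters left out ...]
.]
side {'fx': 499.99024235199937, 'fy': 499.99024235199937, 'cx': 317.04774341647317, 'cy': 189.92099018896158, 'D': array([-0.05187135,  0.        ,  0.        ,  0.        ,  0.        ]), 'R': array([[-0.92986915, -0.36749923, -0.01696133],
       [-0.1644829 ,  0.4565397 , -0.87436656],
       [ 0.32907255, -0.81025664, -0.48496952]]), 't': array([ 384.93776537,  226.25018712, 1501.44811696])}
lamp 0.95 [432.  93.  40.]
lamp 0.79 [448. 186.  44.]
grip 0.89 [435.  94.  42.]
grip 0.85 [446. 185.  40.]
grip 0.23 [ 419. -378.  214.]
boom 0.84 [ 418. -381.  214.]
pin 0.76 [ 418. -377.  213.]
water_cup 0.97 [437. 304.  60.]
sketchbook 0.61 [ 366. -264.    9.]
gouache_pot 0.69 [543. 135.  33.]
```

View pics/top1.png

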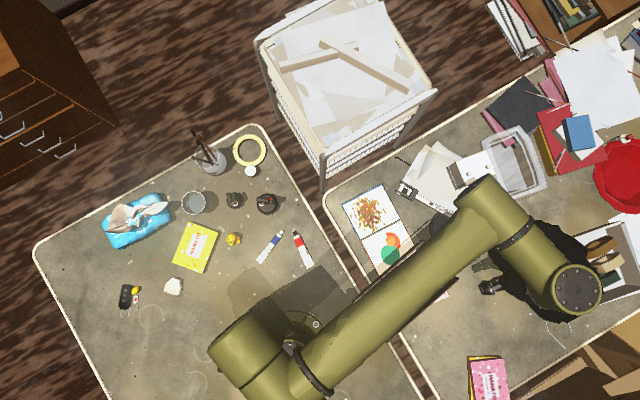

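View pics/side1.png

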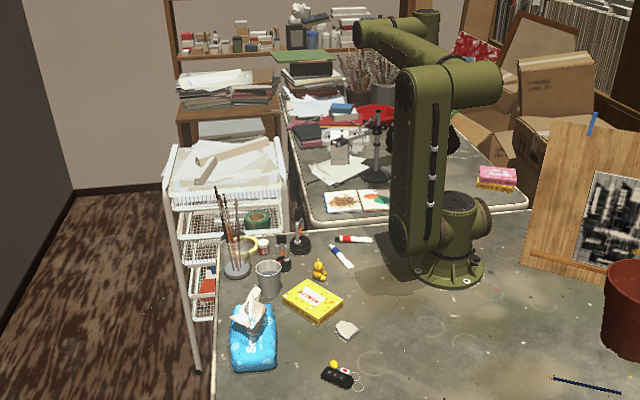

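The top picture shows two dark round things at (265,203) and (234,200), with the cup at (193,202). The fork end is near (403,190) and the stand is behind the arm. In the side picture the candidates are at (300,243) and (284,262), and the boom is at (335,140). I'll enlarge them all in one picture.

Run:
```python
import cv2,numpy as np
t=cv2.imread("pics/top1.png");s=cv2.imread("pics/side1.png")
def c(im,x,y,w,h,f=None): return cv2.resize(im[y:y+h,x:x+w],(400,300),interpolation=cv2.INTER_CUBIC)
cv2.imwrite("pics/c1.png",np.vstack([np.hstack([c(t,215,175,72,54),c(s,260,215,72,54)]),np.hstack([c(t,380,140,120,90),c(s,310,95,100,75)])]))
```

```text
(no output)
```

View pics/c1.png

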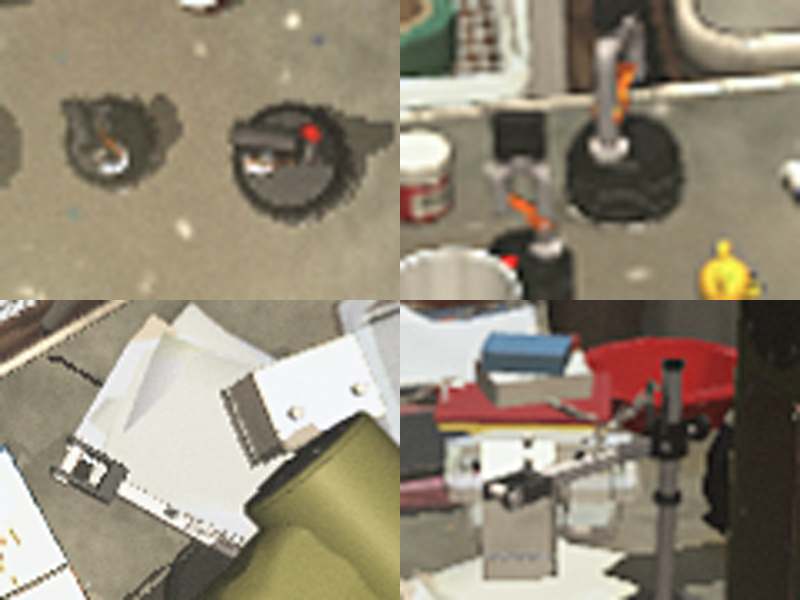

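The lamp at top (265,203) / side (300,243) has a head about 21 px wide, which is about 65 mm. The other, at top (234,200) / side (284,262), is about 16 px, or 48 mm. So the larger one is meant. Its hook mouth points to image right, roughly world -y. The fork end is at top (403,190). The arm hides the column, so I'll retract it towards the base, swing clear and measure again.

Emit:
{"name": "step_arm", "arguments": {"increments": [[[0,3,0],0],[[0,4,0],0],[[0,4,0],0],[[0,4,0],0],[[0,3,0],0],[[-3.9,1.9,0],0],[[-3.9,1.9,0],0],[[-3.9,1.9,0],0],[[-3.9,1.9,0],0],[[-3.9,1.9,0],0],[[-3.9,1.9,0],0],[[0,0,0],0]], "jaw": 1}}

```text
time_s: 2.1
eef_pos: [331.2, -197.1, 252.8]
eef_rot: [179.9, 0.0, -158.4]
force: [-0.1, -0.5, 0.3]
gripper_width: 85.1
gripper_force: 0.0
```

```bash
cat > h.py <<'E'
import cv2,numpy as np
from station import status,optics,nets,workorder,env
K={c:optics.calibration(c) for c in("top","side")}
def proj(c,P):
    k=K[c];M=np.array([[k["fx"],0,k["cx"]],[0,k["fy"],k["cy"]],[0,0,1.]])
    return cv2.projectPoints(np.array(P,float).reshape(-1,1,3),cv2.Rodrigues(np.array(k["R"]))[0],np.array(k["t"]),M,k["D"])[0][:,0]
def world(x,y,z,yaw,P):
    a=np.radians(yaw);P=np.array(P,float);R=np.array([[np.cos(a),-np.sin(a),0],[np.sin(a),np.cos(a),0],[0,0,1]])
    return P@R.T+[x,y,z]
th=np.linspace(0,2*np.pi,40)
ring=lambda r,z:[[r*np.cos(q),r*np.sin(q),z] for q in th]
def box(x0,x1,y0,y1,z0,z1):
    b=[[x0,y0],[x1,y0],[x1,y1],[x0,y1],[x0,y0]]
    return [[p+[z0] for p in b],[p+[z1] for p in b]]
LAMP=[ring(33,0),ring(33,40)]+box(-18,18,-7,7,119,157)+[[[-15,0,40],[-15,0,106]],[[15,0,69.5],[15,0,106]]]
BOOM=[[[0,-18,0],[0,18,0]],[[0,0,0],[210,0,0]]]+box(-12,30,-12,12,-10,10)
def draw(im,c,pose,model,crop,f=8,col=(0,255,0)):
    x,y,w,h=crop
    o=cv2.resize(im[y:y+h,x:x+w,::-1],None,fx=f,fy=f,interpolation=cv2.INTER_CUBIC)
    for L in model:
        p=(proj(c,world(*pose,L))-[x,y]+.5)*f
        cv2.polylines(o,[np.round(p).astype(int).reshape(-1,1,2)],False,col,1)
    return o
E
python3 - <<'E'
from h import *
print(np.round(status.get_state()["eef_pos"]))
ims={}
for c in K:
    im=optics.read_camera(c);ims[c]=im;np.save(f"{c}.npy",im)
    R=np.array(K[c]["R"]);t=np.array(K[c]["t"])
    for n in ("boom","pin"):
        for d in nets.recognise(c,n)[:2]:
            print(c,n,round(d["score"],2),np.round(R.T@(np.array(d["at"])-t)))
a=draw(ims["top"],"top",(437,76,0,-97),LAMP,(245,180,50,37))
b=draw(ims["side"],"side",(437,76,0,-97),LAMP,(275,215,50,37))
c=draw(ims["top"],"top",(431,-359,208,-119),BOOM,(390,150,100,74),4)
d=draw(ims["side"],"side",(431,-359,208,-119),BOOM,(310,100,100,74),4)
cv2.imwrite("pics/o1.png",np.vstack([np.hstack([a,b]),np.hstack([c,d])]))
E
```

```text
[ 331. -197.  253.]
top boom 0.92 [ 425. -373.  209.]
top pin 0.74 [ 425. -372.  213.]
side boom 0.66 [ 435. -344.  210.]
side boom 0.49 [540. 137.  34.]
side pin 0.67 [ 433. -344.  209.]
```

View pics/o1.png

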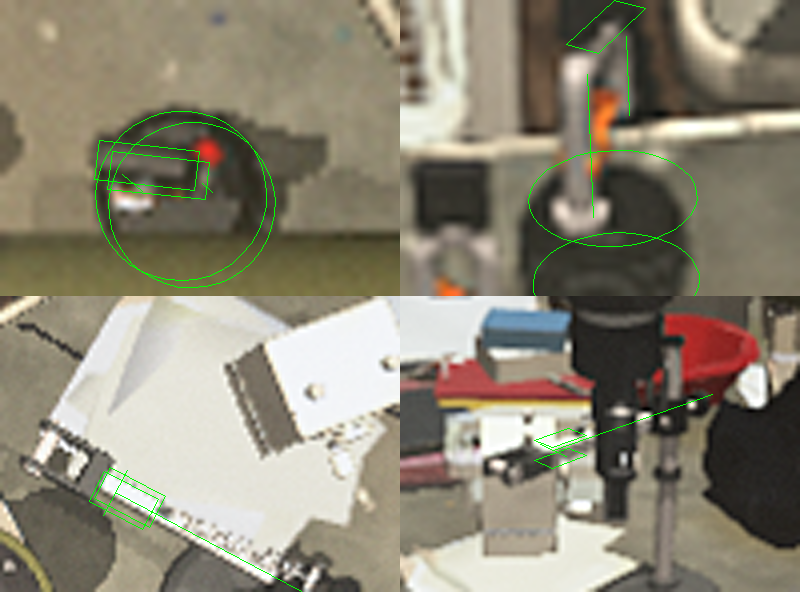

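Lamp overlay is about 1-2 px off. The boom network points at the middle of the boom, so I'll triangulate the fork from its pixels: top (403.7,188.5), side (336.2,141.5).

```bash
cat >> h.py <<'E'
def tri(pt,ps):
    P=[];u=[]
    for c,p in(("top",pt),("side",ps)):
        k=K[c];M=np.array([[k["fx"],0,k["cx"]],[0,k["fy"],k["cy"]],[0,0,1.]])
        P.append(np.c_[k["R"],k["t"]]);u.append(cv2.undistortPoints(np.array([[p]],float),M,k["D"]).reshape(2,1))
    X=cv2.triangulatePoints(P[0],P[1],u[0],u[1])[:,0];return X[:3]/X[3]
E
python3 - <<'E'
from h import *
p=tri((403.7,188.5),(336.2,141.5));print(p)
t=np.load("top.npy");s=np.load("side.npy");t0=cv2.imread("pics/top1.png")[...,::-1]
L=(435,78,0,-97);B=(*p,-119)
z=lambda o:cv2.resize(o,(400,300))
rows=[[draw(t0,"top",L,LAMP,(245,180,40,30),10),draw(s,"side",L,LAMP,(275,213,40,30),10)],[draw(t,"top",B,BOOM,(390,175,40,30),10),draw(s,"side",B,BOOM,(325,125,40,30),10)]]
cv2.imwrite("pics/o2.png",np.vstack([np.hstack(r) for r in rows]))
E
```

```text
[ 460.84653015 -319.80160645  205.85874088]
```

View pics/o2.png

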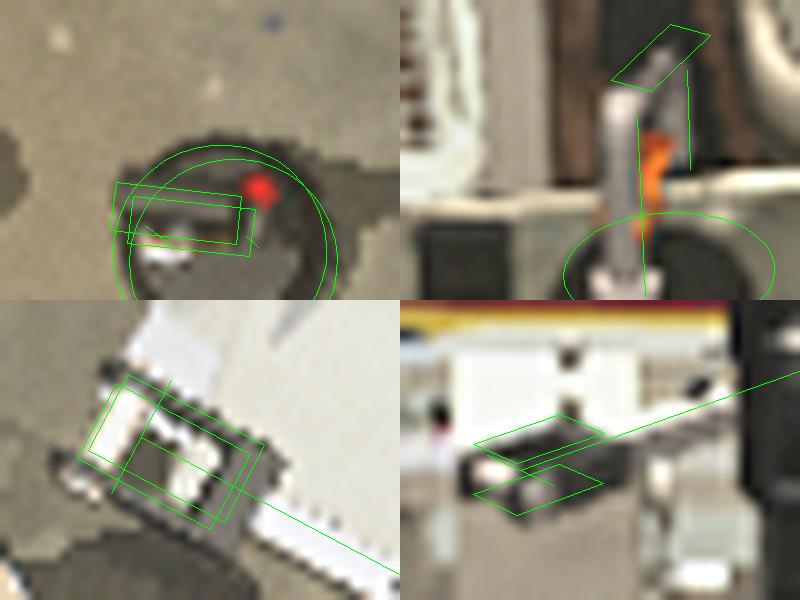

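The fork tip lies about 2-3 px up-left of my guess, and the lamp yaw looks nearer -103. I'll correct both, fit the lamp by edges, and check again with the whole boom.

Run:
```python
from h import *
p=tri((401.3,187.8),(334.8,142.5));print(p)
q=tri((401.3,187.8),(334.8,142.5))
t=np.load("top.npy");s=np.load("side.npy");t0=cv2.imread("pics/top1.png")[...,::-1]
L=(438,78,0,-103);B=(*p,-119.5)
rows=[[draw(t0,"top",L,LAMP,(245,185,40,30),10),draw(s,"side",L,LAMP,(275,213,40,30),10)],[draw(t,"top",B,BOOM,(393,165,80,60),5),draw(s,"side",B,BOOM,(325,110,80,60),5)]]
cv2.imwrite("pics/o3.png",np.vstack([np.hstack(r) for r in rows]))
```

```text
[ 463.48748435 -313.35918937  204.15485794]
```

View pics/o3.png

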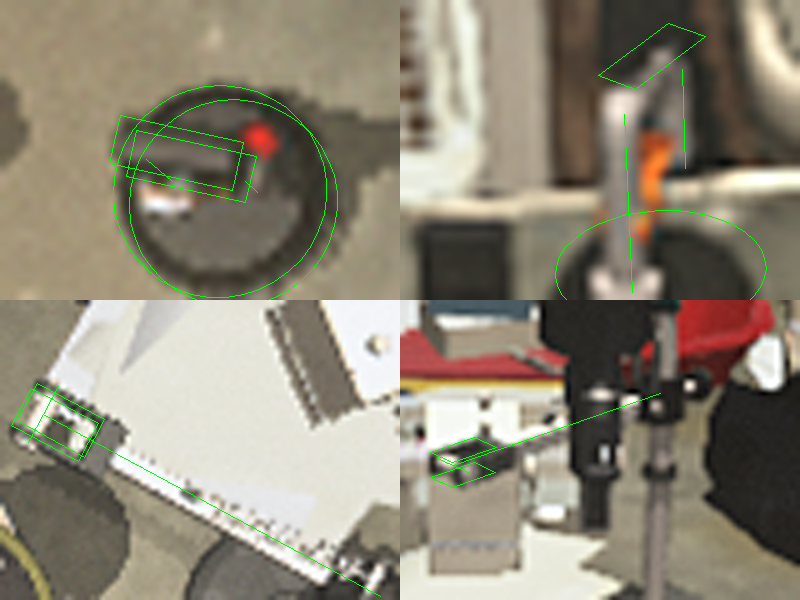

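The boom overlay now matches: pin at about (463,-313,204), yaw about -120. The lamp is at about (439,79), yaw about -103. I'll move over it.

Emit:
{"name": "step_arm", "arguments": {"increments": [[[-2.9,3.1,0],0],[[-2.9,3.1,0],0],[[-2.9,3.1,0],0],[[-2.9,3.1,0],0],[[-2.9,3.1,0],0],[[-2.9,3.1,0],0],[[-2.8,3.1,0],0],[[0,0,0],-8],[[0,0,0],-8],[[0,0,0],-8],[[0,0,0],-8],[[0,0,0],-8]]}}

```text
time_s: 3.6
eef_pos: [438.8, 73.8, 253.4]
eef_rot: [-180.0, 0.0, -118.6]
force: [0.5, 0.1, -0.2]
gripper_width: 85.6
gripper_force: 0.0
```

Emit:
{"name": "step_arm", "arguments": {"increments": [[[0,0,2],-8],[[0,0,2],-7.4],[[0,0,0],0],[[0,0,0],0]]}}

```text
time_s: 4.0
eef_pos: [438.8, 74.1, 213.9]
eef_rot: [-180.0, -0.0, -103.6]
force: [-0.1, 0.2, 0.7]
gripper_width: 85.6
gripper_force: 0.0
```

Emit:
{"name": "step_arm", "arguments": {"increments": [[[-0.5,0,2],0],[[0,0,2],0],[[0,0,1.8],0],[[0,0,1],0],[[0,0,0],0],[[0,0,0],0]]}}

```text
time_s: 4.6
eef_pos: [440.4, 79.9, 146.7]
eef_rot: [-179.9, 0.0, -103.4]
force: [0.9, -0.7, 0.2]
gripper_width: 85.5
gripper_force: 0.0
```

Emit:
{"name": "step_arm", "arguments": {"increments": [[[0,0,0],0],[[0,0,0],0],[[0,0,0],0],[[0,0,0],0],[[0,0,0],0],[[0,0,0],0],[[0,0,0],0],[[0,0,0],0]], "jaw": 0, "force": 50}}

```text
time_s: 5.4
eef_pos: [439.7, 79.9, 145.4]
eef_rot: [180.0, 0.0, -103.4]
force: [-1.0, -0.1, 1.4]
gripper_width: 13.3
gripper_force: 54.0
```

Emit:
{"name": "step_arm", "arguments": {"increments": [[[0,0,-1],0],[[0,0,-2],0],[[0,0,-3],0],[[0,0,-3],0],[[0,0,-3],0],[[0,0,-2],0],[[0,0,-0.8],0],[[0,0,0],0],[[0,0,0],0]]}}

```text
time_s: 6.3
eef_pos: [439.4, 80.0, 291.8]
eef_rot: [179.9, -0.1, -103.3]
force: [-0.8, 0.6, -4.4]
gripper_width: 13.2
gripper_force: 53.3
```

Emit:
{"name": "step_arm", "arguments": {"increments": [[[2,-0.8,0],0],[[3,-1.2,0],0],[[4,-1.6,0],0],[[4,-1.6,0],0],[[4,-1.6,0],0],[[4,-1.7,0],0],[[4,-1.6,0],0],[[4,-1.6,0],0],[[3,-1.3,0],0],[[0,0,0],8],[[0,0,0],8],[[0,0,0],0]]}}

```text
time_s: 7.5
eef_pos: [492.0, -261.6, 291.2]
eef_rot: [179.8, -0.0, -119.5]
force: [-0.0, -0.7, -3.3]
gripper_width: 13.0
gripper_force: 53.4
```

Run:
```python
from h import *
s0=status.get_state();e=s0["eef_pos"];yaw=s0["eef_rot"][2];print(e,s0["eef_rot"],s0["force"],s0["gripper_width"])
B=(463.5,-313.4,204.2,-119.5);L=(e[0],e[1],e[2]-145.5,yaw)
R=[]
for c,w in(("top",(380,165,40,60)),("side",(310,95,40,60))):
    im=optics.read_camera(c);np.save(f"{c}.npy",im)
    R.append(draw(im,c,L,LAMP,w,10)); 
    x,y,_,_=w
    for m in BOOM: cv2.polylines(R[-1],[np.round((proj(c,world(*B,m))-[x,y]+.5)*10).astype(int).reshape(-1,1,2)],False,(255,0,255),1)
cv2.imwrite("pics/p1.png",np.hstack(R))
```

```text
[ 491.95530294 -261.60506712  291.16677112] [ 1.79808367e+02 -3.95939397e-02 -1.19464047e+02] [-0.02108252 -0.74799036 -3.30357681] 12.999067372420837
```

View pics/p1.png

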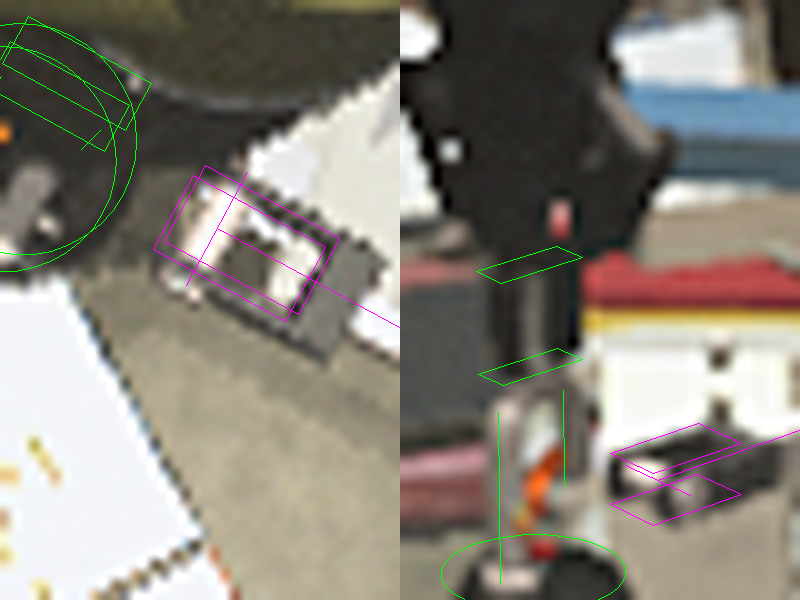

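The view agrees with the model: pin nubs at top (185,290)/(240,165) and side (690,490) in the crop, latch and hook visible at side (540,490). The lamp sits about 2 mm off along its x. I'll slide the gap below the point over the pin and find the shank by touch.

Emit:
{"name": "step_arm", "arguments": {"increments": [[[0,0,-0.4],0],[[1,0,0],0],[[1.5,0,0],0],[[1.2,0,0],0],[[0.6,0,0],0],[[0.4,0,0],0],[[0,0,0],0],[[0,0,0],0]]}}

```text
time_s: 8.4
eef_pos: [469.4, -302.4, 297.2]
eef_rot: [180.0, 0.0, -119.4]
force: [-0.3, -0.3, -4.5]
gripper_width: 13.1
gripper_force: 53.4
```

Emit:
{"name": "step_arm", "arguments": {"increments": [[[0.2,0,0],0],[[0.2,0,0],0],[[0.2,0,0],0],[[0,0,0],0],[[0,0,0],0]]}}

```text
time_s: 8.9
eef_pos: [466.4, -307.7, 297.3]
eef_rot: [180.0, 0.0, -119.4]
force: [-0.7, -0.5, -2.7]
gripper_width: 13.0
gripper_force: 53.4
```

Emit:
{"name": "step_arm", "arguments": {"increments": [[[0.1,0,0],0],[[0.1,0,0],0],[[0,0,0],0],[[0,0,0],0]]}}

```text
time_s: 9.3
eef_pos: [465.4, -309.4, 297.3]
eef_rot: [180.0, 0.0, -119.4]
force: [0.1, 0.2, -4.1]
gripper_width: 13.3
gripper_force: 53.4
```

Emit:
{"name": "step_arm", "arguments": {"increments": [[[0.1,0,0],0],[[0,0,0],0],[[0.1,0,0],0],[[0,0,0],0],[[0,0,0],0]]}}

```text
time_s: 9.8
eef_pos: [464.4, -311.2, 297.3]
eef_rot: [180.0, 0.0, -119.4]
force: [0.0, 0.1, -3.8]
gripper_width: 13.2
gripper_force: 53.4
```

Emit:
{"name": "step_arm", "arguments": {"increments": [[[0.1,0,0],0],[[0,0,0],0],[[0,0,0],0]]}}

```text
time_s: 10.1
eef_pos: [464.0, -311.9, 297.2]
eef_rot: [180.0, 0.0, -119.3]
force: [0.2, 1.4, -3.6]
gripper_width: 13.6
gripper_force: 53.4
```

Emit:
{"name": "step_arm", "arguments": {"increments": [[[0.1,0,0],0],[[0,0,0],0],[[0,0,0],0]]}}

```text
time_s: 10.4
eef_pos: [463.7, -312.5, 297.2]
eef_rot: [180.0, 0.1, -119.3]
force: [1.6, 3.8, -3.0]
gripper_width: 13.3
gripper_force: 53.4
```

Touch found at about 1.5 mm back. I'll back off 4 mm so the pin is centred in the mouth, then go down.

Emit:
{"name": "step_arm", "arguments": {"increments": [[[-0.4,0,0],0],[[0,0,0],0],[[0,0,0.4],0],[[0,0,0.4],0],[[0,0,0.3],0],[[0,0,0],0],[[0,0,0],0]]}}

```text
time_s: 11.1
eef_pos: [465.3, -309.5, 286.2]
eef_rot: [180.0, -0.0, -119.4]
force: [-0.6, 0.7, -4.3]
gripper_width: 13.5
gripper_force: 53.4
```

Emit:
{"name": "step_arm", "arguments": {"increments": [[[0,0,0.2],0],[[0,0,0.2],0],[[0,0,0],0],[[0,0,0],0]]}}

```text
time_s: 11.5
eef_pos: [465.3, -309.4, 282.2]
eef_rot: [180.0, -0.0, -119.4]
force: [0.5, 0.4, -3.1]
gripper_width: 13.1
gripper_force: 53.4
```

Emit:
{"name": "step_arm", "arguments": {"increments": [[[0,0,0.2],0],[[0,0,0.1],0],[[0,0,0],0],[[0,0,0],0]]}}

```text
time_s: 11.9
eef_pos: [465.5, -309.4, 279.4]
eef_rot: [-180.0, 0.0, -119.4]
force: [0.2, 0.4, -2.6]
gripper_width: 13.5
gripper_force: 53.4
```

Emit:
{"name": "step_arm", "arguments": {"increments": [[[0,0,0.2],0],[[0,0,0],0],[[0,0,0.2],0],[[0,0,0],0],[[0,0,0],0]]}}

```text
time_s: 12.4
eef_pos: [465.5, -309.5, 275.8]
eef_rot: [-180.0, 0.0, -119.4]
force: [0.0, 1.6, 1.4]
gripper_width: 13.5
gripper_force: 54.2
```

Emit:
{"name": "step_arm", "arguments": {"increments": [[[0,0,0.2],0],[[0,0,0],0],[[0,0,0.2],0],[[0,0,0],0],[[0,0,0],0]]}}

```text
time_s: 12.9
eef_pos: [465.6, -309.5, 272.2]
eef_rot: [-179.9, 0.0, -119.3]
force: [0.7, 2.7, 5.7]
gripper_width: 13.3
gripper_force: 54.8
```

Contact force about 9 N: the carriage should start sliding. I'll follow it down slowly.

Emit:
{"name": "step_arm", "arguments": {"increments": [[[0,0,0.2],0],[[0,0,0],0],[[0,0,0.2],0],[[0,0,0],0],[[0,0,0.2],0],[[0,0,0],0]]}}

```text
time_s: 13.5
eef_pos: [465.6, -309.5, 266.2]
eef_rot: [-179.9, -0.0, -119.3]
force: [0.4, 1.7, 5.7]
gripper_width: 12.9
gripper_force: 54.9
```

Emit:
{"name": "step_arm", "arguments": {"increments": [[[0,0,0.2],0],[[0,0,0.2],0],[[0,0,0.2],0],[[0,0,0.2],0],[[0,0,0.2],0],[[0,0,0],0]]}}

```text
time_s: 14.1
eef_pos: [465.6, -309.5, 256.2]
eef_rot: [-179.9, -0.0, -119.3]
force: [1.1, 0.4, 6.6]
gripper_width: 13.3
gripper_force: 54.8
```

Emit:
{"name": "step_arm", "arguments": {"increments": [[[0,0,0.2],0],[[0,0,0.2],0],[[0,0,0.2],0],[[0,0,0.2],0],[[0,0,0],0]]}}

```text
time_s: 14.6
eef_pos: [465.6, -309.6, 248.1]
eef_rot: [-179.9, -0.0, -119.4]
force: [0.2, 2.4, 6.4]
gripper_width: 13.3
gripper_force: 54.9
```

Emit:
{"name": "step_arm", "arguments": {"increments": [[[0,0,0.2],0],[[0,0,0.2],0],[[0,0,0.2],0],[[0,0,0],0]]}}

```text
time_s: 15.0
eef_pos: [465.6, -309.6, 242.2]
eef_rot: [-179.9, -0.0, -119.4]
force: [-0.6, 2.2, 6.4]
gripper_width: 13.3
gripper_force: 54.9
```

Emit:
{"name": "step_arm", "arguments": {"increments": [[[0,0,0.2],0],[[0,0,0.2],0],[[0,0,0],0]]}}

```text
time_s: 15.3
eef_pos: [465.6, -309.6, 238.2]
eef_rot: [-179.9, -0.0, -119.4]
force: [-0.2, 1.8, 6.3]
gripper_width: 13.6
gripper_force: 54.9
```

Emit:
{"name": "step_arm", "arguments": {"increments": [[[0,0,0.2],0],[[0,0,0.2],0],[[0,0,0.2],0],[[0,0,0],0]]}}

```text
time_s: 15.7
eef_pos: [465.6, -309.5, 232.2]
eef_rot: [-179.9, 0.0, -119.3]
force: [0.5, 2.1, 6.7]
gripper_width: 13.4
gripper_force: 54.9
```

Emit:
{"name": "step_arm", "arguments": {"increments": [[[0,0,0.2],0],[[0,0,0.2],0],[[0,0,0],0]]}}

```text
time_s: 16.0
eef_pos: [466.0, -309.5, 228.8]
eef_rot: [-179.8, 0.0, -119.3]
force: [1.2, 3.0, 9.7]
gripper_width: 13.2
gripper_force: 55.1
```

Emit:
{"name": "step_arm", "arguments": {"increments": [[[0,0,0.2],0],[[0,0,0.2],0],[[0,0,0],0]]}}

```text
time_s: 16.3
eef_pos: [466.4, -309.2, 224.7]
eef_rot: [-179.8, 0.1, -119.3]
force: [1.5, 3.5, 8.2]
gripper_width: 13.5
gripper_force: 55.0
```

Emit:
{"name": "step_arm", "arguments": {"increments": [[[0,0,0.2],0],[[0,0,0.2],0],[[0,0,0],0]]}}

```text
time_s: 16.6
eef_pos: [466.6, -308.9, 220.2]
eef_rot: [-179.8, 0.1, -119.3]
force: [4.0, 4.3, 6.1]
gripper_width: 13.2
gripper_force: 54.7
```

Emit:
{"name": "step_arm", "arguments": {"increments": [[[0,0,0.1],0],[[0,0,0.1],0],[[0,0,0],0]]}}

```text
time_s: 16.9
eef_pos: [466.6, -308.7, 217.9]
eef_rot: [-179.9, 0.1, -119.3]
force: [3.7, 5.2, 6.0]
gripper_width: 13.2
gripper_force: 54.6
```

Emit:
{"name": "step_arm", "arguments": {"increments": [[[-0.1,0,0.1],0],[[0,0,0.1],0],[[0,0,0],0]]}}

```text
time_s: 17.2
eef_pos: [466.8, -308.3, 216.2]
eef_rot: [-179.9, 0.1, -119.3]
force: [1.8, 2.7, 5.6]
gripper_width: 13.3
gripper_force: 54.7
```

Emit:
{"name": "step_arm", "arguments": {"increments": [[[0,0,0.1],0],[[0,0,0.1],0],[[0,0,0],0]]}}

```text
time_s: 17.5
eef_pos: [466.7, -308.3, 214.1]
eef_rot: [-179.9, 0.1, -119.3]
force: [0.9, 3.5, 4.6]
gripper_width: 13.2
gripper_force: 54.7
```

Emit:
{"name": "step_arm", "arguments": {"increments": [[[0,0,0.1],0],[[0,0,0.1],0],[[0,0,0],0]]}}

```text
time_s: 17.8
eef_pos: [466.3, -308.1, 211.0]
eef_rot: [-180.0, 0.1, -119.3]
force: [2.1, 3.8, 0.7]
gripper_width: 13.2
gripper_force: 54.0
```

Emit:
{"name": "step_arm", "arguments": {"increments": [[[0,0,0.1],0],[[0,0,0.1],0],[[0,0,0],0]]}}

```text
time_s: 18.1
eef_pos: [465.1, -308.8, 208.2]
eef_rot: [179.9, -0.1, -119.4]
force: [-0.4, -0.9, -2.0]
gripper_width: 13.3
gripper_force: 53.7
```

Emit:
{"name": "step_arm", "arguments": {"increments": [[[0,0,0.1],0],[[0,0,0.1],0],[[0,0,0],0]]}}

```text
time_s: 18.4
eef_pos: [465.4, -308.8, 207.2]
eef_rot: [180.0, -0.0, -119.4]
force: [-2.5, -0.8, -0.0]
gripper_width: 13.4
gripper_force: 53.9
```

Emit:
{"name": "step_arm", "arguments": {"increments": [[[0,0,0.1],0],[[0,0,0],0],[[0,0,0],0]]}}

```text
time_s: 18.7
eef_pos: [465.6, -308.8, 206.5]
eef_rot: [180.0, -0.0, -119.4]
force: [-3.6, -2.9, 0.6]
gripper_width: 13.5
gripper_force: 54.0
```

Emit:
{"name": "step_arm", "arguments": {"increments": [[[0.1,0,0.1],0],[[0,0,0.1],0],[[0,0,0],0],[[0,0,0],0]]}}

```text
time_s: 19.1
eef_pos: [465.6, -309.4, 204.6]
eef_rot: [-180.0, 0.0, -119.3]
force: [-1.4, -0.6, 3.1]
gripper_width: 13.3
gripper_force: 54.3
```

Emit:
{"name": "step_arm", "arguments": {"increments": [[[0.1,0,0.1],0],[[0,0,0.1],0],[[0,0,0],0],[[0,0,0],0]]}}

```text
time_s: 19.5
eef_pos: [465.3, -310.1, 202.7]
eef_rot: [-179.9, 0.0, -119.3]
force: [0.1, 1.4, 4.5]
gripper_width: 13.3
gripper_force: 54.6
```

It's pressed home at about 8 N. I'll look at the latch.

Run:
```python
from h import *
e=status.get_state()["eef_pos"]
im=optics.read_camera("side");u=proj("side",[[e[0],e[1],e[2]-50]])[0].astype(int);print(u)
x,y=u-[25,30]
cv2.imwrite("pics/l1.png",cv2.resize(im[y:y+60,x:x+50,::-1],None,fx=9,fy=9,interpolation=cv2.INTER_CUBIC))
```

```text
[334 155]
```

View pics/l1.png

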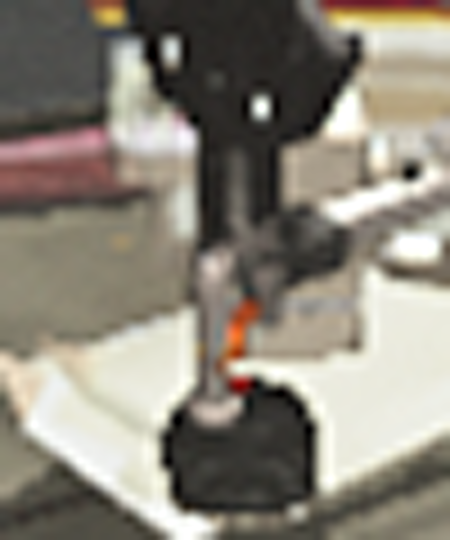

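The shut orange latch runs from the shank (225,360) up under the fork (250,305), so it has flipped. Now the upward tug.

Emit:
{"name": "step_arm", "arguments": {"increments": [[[0,0,-0.4],0],[[0,0,-0.4],0],[[0,0,-0.4],0],[[0,0,-0.2],0],[[0,0,0],0],[[0,0,0],0]]}}

```text
time_s: 20.15
eef_pos: [464.8, -310.2, 215.7]
eef_rot: [179.9, 0.0, -119.4]
force: [0.0, 0.5, -3.7]
gripper_width: 13.3
gripper_force: 53.4
```

Emit:
{"name": "step_arm", "arguments": {"increments": [[[0,0,-0.2],0],[[0,0,-0.1],0],[[0,0,0],0],[[0,0,0],0]]}}

```text
time_s: 20.55
eef_pos: [464.9, -310.3, 219.3]
eef_rot: [180.0, 0.0, -119.4]
force: [0.7, 1.1, -4.2]
gripper_width: 13.4
gripper_force: 53.3
```

Emit:
{"name": "step_arm", "arguments": {"increments": [[[0,0,-0.1],0],[[0,0,-0.1],0],[[0,0,0],0],[[0,0,0],0]]}}

```text
time_s: 20.95
eef_pos: [464.9, -310.3, 221.3]
eef_rot: [180.0, 0.0, -119.4]
force: [-0.6, 0.3, -3.4]
gripper_width: 13.3
gripper_force: 53.3
```

Emit:
{"name": "step_arm", "arguments": {"increments": [[[0,0,-0.1],0],[[0,0,-0.1],0],[[0,0,0],0],[[0,0,0],0]]}}

```text
time_s: 21.35
eef_pos: [464.8, -310.3, 223.1]
eef_rot: [180.0, -0.0, -119.4]
force: [-0.7, 0.0, -4.1]
gripper_width: 13.3
gripper_force: 53.3
```

Emit:
{"name": "step_arm", "arguments": {"increments": [[[0,0,-0.1],0],[[0,0,-0.1],0],[[0,0,0],0],[[0,0,0],0]]}}

```text
time_s: 21.75
eef_pos: [464.8, -310.2, 224.9]
eef_rot: [180.0, 0.0, -119.4]
force: [-0.0, 0.5, -6.0]
gripper_width: 13.7
gripper_force: 52.9
```

Emit:
{"name": "step_arm", "arguments": {"increments": [[[0,0,-0.1],0],[[0,0,-0.1],0],[[0,0,0],0],[[0,0,0],0]]}}

```text
time_s: 22.15
eef_pos: [464.8, -310.2, 226.8]
eef_rot: [179.9, 0.0, -119.4]
force: [-0.4, -0.5, -9.7]
gripper_width: 13.4
gripper_force: 52.5
```

The latch carried about 5.5 N. I'll lower until the boom carries the weight.

Emit:
{"name": "step_arm", "arguments": {"increments": [[[0,0,0.2],0],[[0,0,0.4],0],[[0,0,0.4],0],[[0,0,0.4],0],[[0,0,0.3],0],[[0,0,0.2],0],[[0,0,0],0],[[0,0,0],0]]}}

```text
time_s: 22.95
eef_pos: [465.0, -310.3, 208.7]
eef_rot: [-180.0, 0.0, -119.4]
force: [0.5, -0.2, -2.3]
gripper_width: 13.3
gripper_force: 53.5
```

Emit:
{"name": "step_arm", "arguments": {"increments": [[[0,0,0.1],0],[[0,0,0],0],[[0,0,0],0]]}}

```text
time_s: 23.25
eef_pos: [465.0, -310.3, 207.6]
eef_rot: [-180.0, 0.0, -119.4]
force: [0.9, 0.4, -1.8]
gripper_width: 13.0
gripper_force: 53.7
```

Emit:
{"name": "step_arm", "arguments": {"increments": [[[0,0,0.1],0],[[0,0,0.05],0],[[0,0,0],0],[[0,0,0],0]]}}

```text
time_s: 23.65
eef_pos: [465.1, -310.3, 206.1]
eef_rot: [-180.0, 0.0, -119.3]
force: [1.0, 1.5, 1.7]
gripper_width: 13.6
gripper_force: 54.0
```

Emit:
{"name": "step_arm", "arguments": {"increments": [[[0,0,0],0],[[0,0,0],0],[[0,0,0],0],[[0,0,0],0],[[0,0,0],0],[[0,0,0],0]], "jaw": 0.6}}

```text
time_s: 24.25
eef_pos: [464.9, -310.3, 205.7]
eef_rot: [180.0, -0.0, -119.4]
force: [-0.2, 0.6, -0.0]
gripper_width: 50.9
gripper_force: 0.0
```

Emit:
{"name": "step_arm", "arguments": {"increments": [[[0,0,-1],0],[[0,0,-2],0],[[0,0,-3],0],[[0,0,-3],0],[[0,0,-3],0],[[0,0,0],0],[[0,0,0],0],[[0,0,0],0],[[0,0,0],0],[[0,0,0],0],[[0,0,0],0],[[0,0,0],0]]}}

```text
time_s: 25.45
eef_pos: [464.8, -310.3, 325.6]
eef_rot: [180.0, -0.0, -119.4]
force: [-0.2, 0.4, 1.0]
gripper_width: 51.3
gripper_force: 0.0
```

Run:
```python
from h import *
ims=[optics.read_camera("side")[110:185,285:385,::-1]]
print(status.get_state()["force"],status.get_state()["gripper_width"])
for _ in range(20): im=optics.read_camera("side")
b=im[110:185,285:385,::-1];print(np.abs(b.astype(int)-ims[0]).mean(),np.abs(b.astype(int)-ims[0]).max())
cv2.imwrite("pics/f1.png",cv2.resize(b,None,fx=8,fy=8,interpolation=cv2.INTER_CUBIC))
```

```text
[0.3935375  0.26752136 0.50123403] 51.025402306776726
1.341511111111111 92
```

View pics/f1.png

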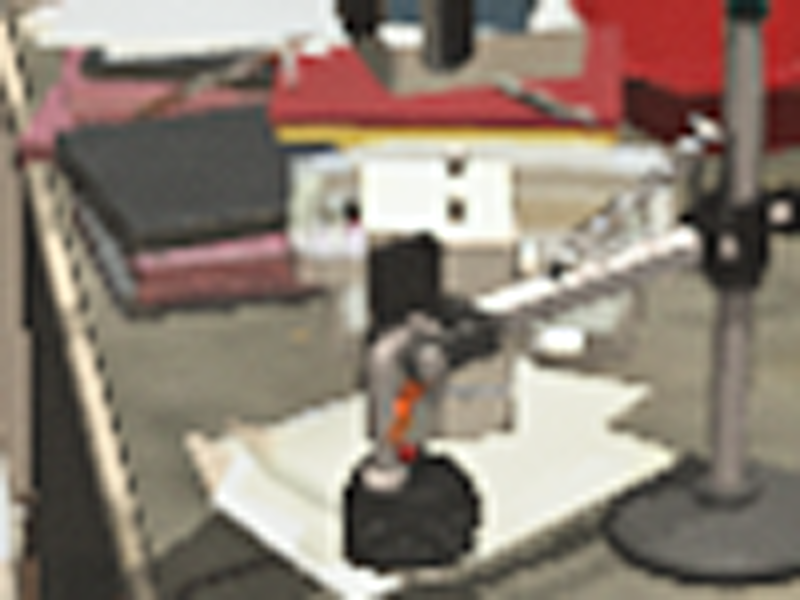

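The lamp hangs upright from the fork with the latch shut at (405,405). The frame difference suggests it may still sway a little, so I'll let it settle.

Emit:
{"name": "step_arm", "arguments": {"increments": [[[0,0,0],0],[[0,0,0],0],[[0,0,0],0],[[0,0,0],0],[[0,0,0],0],[[0,0,0],0],[[0,0,0],0],[[0,0,0],0],[[0,0,0],0],[[0,0,0],0],[[0,0,0],0],[[0,0,0],0]]}}

```text
time_s: 27.7
eef_pos: [464.9, -310.3, 325.8]
eef_rot: [180.0, 0.0, -119.4]
force: [-0.3, -0.4, 0.8]
gripper_width: 51.3
gripper_force: 0.0
```

Emit:
{"name": "step_arm", "arguments": {"increments": [[[0,0,0],0],[[0,0,0],0],[[0,0,0],0],[[0,0,0],0],[[0,0,0],0],[[0,0,0],0],[[0,0,0],0],[[0,0,0],0],[[0,0,0],0],[[0,0,0],0],[[0,0,0],0],[[0,0,0],0]]}}

```text
time_s: 28.9
eef_pos: [464.9, -310.3, 325.8]
eef_rot: [180.0, 0.0, -119.4]
force: [-0.4, -0.6, -0.6]
gripper_width: 51.3
gripper_force: 0.0
```

Emit:
{"name": "step_arm", "arguments": {"increments": [[[0,0,0],0],[[0,0,0],0],[[0,0,0],0],[[0,0,0],0],[[0,0,0],0],[[0,0,0],0],[[0,0,0],0],[[0,0,0],0],[[0,0,0],0],[[0,0,0],0],[[0,0,0],0],[[0,0,0],0]]}}

```text
time_s: 30.1
eef_pos: [464.9, -310.3, 325.7]
eef_rot: [180.0, 0.0, -119.4]
force: [0.6, 1.0, 0.9]
gripper_width: 51.2
gripper_force: 0.0
```

Run:
```python
from h import *
f=[optics.read_camera("side")[135:185,320:350].astype(int) for _ in range(24)]
d=[np.abs(a-f[0]).mean() for a in f];print(np.round(d,2),status.get_state()["time_s"])
```

```text
[0.   1.23 1.23 1.28 1.24 1.24 1.23 1.25 1.25 1.23 1.23 1.25 1.21 1.22
 1.25 1.24 1.21 1.23 1.26 1.25 1.25 1.25 1.23 1.22] 31.3
```

The frame difference is constant at noise level, so the lamp is at rest.

```bash
python3 -c "
from station import workorder
print(workorder.hand_in())"
```

```text
the job is handed in; nothing more can be done
None
```

The lamp hangs upright and at rest on the boom's pin with its latch shut; the latch held an upward tug of about 5.5 N, and I handed the job in after 31 s (no verdict came back).

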